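Release a sleeve from the two-button gravity feeder

TASK

Press the two green buttons of the sleeve feeder down together with the two fingertips, one on each and never one alone, and keep both fully down until the brass sleeve has rolled down the chute and come to rest against the end stop; then let both buttons spring back up and move clear. The sleeve must roll by itself: do not touch, push or lift it, and leave the tube, the loupe and the screwdriver where they are.

Things in the scene. Friction and masses are not known exactly. Their poses are not given: they have to be found in the camera images.
- feeder: Fixed feeder: blue base 200 x 110 mm (x -70 to 130 mm), open aluminium chute 40 mm wide inside, falling 1 in 4 along +x (floor 55 mm up at x = 0, walls 16 mm higher), a grey column 88 mm tall each side of it with a green button on top, back plate 100 mm tall at x = -56 mm. Origin: on the bench midway below the buttons; x down the chute, y from right button to left, z up.
- button_left_top (a point): Centre of the top face of the left green button: round cap 24 mm across, 33 mm to the feeder's +y side, 100 mm above the bench when up. The two buttons' centres are 66 mm apart. The point moves down with the cap.
- button_right_top (a point): The same for the right green button, 33 mm to the feeder's -y side.
- button_left (a joint): How far the left button is pressed, m: 0 up, 0.010 at its stop (cap still 2 mm over the column); fully down means past 0.008. Spring return, 1.2 N at first, 4 N at the bottom. Each button carries a red gate tab, 8 mm high over the chute floor, that sinks into the floor as the button goes down; either tab alone holds the sleeve.
- button_right (a joint): The same for the right button.
- sleeve: Brass sleeve, 28 mm across, 36 mm long, dark bores at its ends, about 130 g; origin at its centre, y its axis (along the feeder's y), turns about y as it rolls. Starts in the chute between the columns behind the red tabs, at feeder x = -14 mm, its top 87 mm up. With both tabs down it rolls in under 1 s to the end stop and lies there at feeder x = 101 mm, centre 44 mm up.
- stop_face (a point): Middle of the black rubber end stop's face at the low end of the chute, at feeder x = +115 mm, 45 mm up. The sleeve's centre rests 14 mm before it.
- tube: Bystander: upright aluminium tube, 48 mm outer diameter, 75 mm tall, loose on the bench; origin at the centre of its underside.
- loupe: Bystander: black eye loupe, 40 mm across, 38 mm tall, loose; origin at the centre of its underside.
- screwdriver: Bystander: red-handled screwdriver 160 mm long lying on the bench along its x; loose; under 35 mm tall.
Not all that is in view belongs to the job. There is more than one size of the sleeve; the one meant has the size given above.

How it is judged (in metres and radians):
On the way, in this order (a step that is already met when the one before it is completed fails the run):
1. a fingertip on each button, both buttons pressed down together (value of joint each of button_left, button_right above 0.006 m and contact force between the fingers and button_left above 0.5 N and contact force between the fingers and button_right above 0.5 N), for 0.05 s.
2. both buttons still fully down while the sleeve comes to rest against the end stop (value of joint each of button_left, button_right above 0.008 m and x of sleeve in the frame of feeder between 0.092 and 0.112 m and y of sleeve in the frame of feeder between -0.012 and 0.012 m and z of sleeve in the frame of feeder below 0.055 m and linear speed of sleeve below 0.03 m/s), for 0.3 s.
At the end, for the whole second after the job is handed in: The sleeve lies still in the chute within 9 mm of its place against the end stop, both buttons are back up (pressed less than 2 mm), and the tube, loupe and screwdriver are within 15 mm of where they stood (value of joint each of button_left, button_right below 0.002 m and x of sleeve in the frame of feeder between 0.092 and 0.112 m and y of sleeve in the frame of feeder between -0.012 and 0.012 m and z of sleeve in the frame of feeder below 0.055 m and linear speed of sleeve below 0.03 m/s and distance of each of tube, loupe, screwdriver from where it was at the start of the episode below 0.015 m); the robot touches nothing.
It fails at once if one button is pressed more than 5 mm while the other is pressed less than 1.5 mm ((value of joint button_left above 0.005 m and value of joint button_right below 0.0015 m) or (value of joint button_right above 0.005 m and value of joint button_left below 0.0015 m)).
It fails at once if the robot touches the sleeve (contact force between any of the arm, the fingers and sleeve above 0.3 N).
It fails at once if the sleeve is lifted out of the chute (height (world z) of sleeve above 0.085 m).
It fails at once if a bystander is moved more than 15 mm or lifted (distance of any of tube, loupe, screwdriver from where it was at the start of the episode above 0.015 m).
It also fails if it takes over 32 s, if anything falls off the work surface, if the arm or the gripper's body presses on something with over 40 N, if the wrist force passes 120 N, or if a joint passes its speed limit or range.

ROBOT

A 6-joint arm with a two-finger parallel gripper is mounted at the origin on the work surface. World frame = base frame: x ahead of the robot, y to its left, z up, the work surface at z = 0. Lengths are in mm, angles in rad, forces in N, time in s.
With the tool pointing down it reaches from about 400 to 925 mm from the base axis. Payload 12.5 kg.
Tool frame: the origin (TCP) lies midway between the tips of the shut fingers; the grasp point (between the pads) lies 19 mm behind it; z points along the fingers, y is the line along which they close (so a half turn about z gives the same grasp; the last joint's range is limited). The gripper opens to 95 mm and grips with 3 to 60 N. Pads are 20 mm wide; open, the fingers measure 119 mm over their backs; the gripper's body (75 mm by 180 mm) begins 59 mm behind the grasp point.
Start: joints at [1.135, 0.491, 1.559, -0, 1.092, -0.106], TCP at [202.392, 591.341, 214.661] pointing down, gripper open.
Joint ranges: [-3.1, 3.1], [-0.84, 2.19], [0.05, 2.79], [-1.13, 4.28], [0.06, 2.93], [-2.69, 2.69]. Speed limits (rad/s): [2.22, 2.22, 2.79, 3.14, 3.14, 3.14].

INTERFACE

Orientations are given as [roll, pitch, yaw] about the fixed x, y, z axes, in that order (R = Rz(yaw) Ry(pitch) Rx(roll)).
In Python, from cell import env gives the robot as it stands.
- The arm moves only by the tool arm_command, never from a script. Its argument "targets" is a list of rows, each a list of 5 numbers: the shift along the tool's x, y, z in mm, then the turn about the tool's z in degrees, then the opening, from 0 (shut) to 1 (fully open). In form: [[tx, ty, tz, roll, fingers], ...]. A call has 1 to 5 rows; each row is the pose to reach, as a shift and turn from the pose commanded when the call began, along the tool's axes at that moment; what a row does not reach only later rows make up. A row lasts 1/10 s, in which the tool goes at most 50 mm and 8.59 degrees, less where a joint would pass 70% of its speed; a pose out of reach is approached as far as the arm can. A call with a gripper value outside its range is refused whole. The fingers move at their own pace and stop on an object; the grip force is fixed at half the most. Time passes only in rows, so rows that repeat a pose let the fingers close. It gives the time, the measured TCP pose, the force, the opening and the grip force at its end, in the units of the state.
- env.state(): the state, without advancing time (a new reading comes with each control period).
- env.read_camera(name): name is "scene" or "top"; returns a dict with "frame" (400x640x3 uint8, red, green, blue), "vertical_fov" (degrees; the focal length in pixels is half the picture's height over the tangent of half this angle, whatever the lens; pixels are square), "cx", "cy" (the principal point, pixels), "world_from_camera" (4x4, takes a point from camera to world coordinates). Camera axes: x right, y down, z forward; pixel columns grow to the right and rows downward; lengths in mm; the calibration is good to about 2 mm. A picture is of the moment at which its call begins. There is no depth.
- env.job_done(): hands the job in; it is judged then, once.
The state is a dict: "t": time; "joints": joint angles; "qvel": joint speeds; "tau": joint torques, N m; "eef_pos": TCP position; "tcp_rot": TCP orientation; "ft_force": force on the tool from outside, world axes, zero at the start; "moment": the same for the moment, N m; "opening": opening from 0.0 (shut) to 1.0 (fully open); "grip_force": force on a finger pad.
Only numpy, scipy, OpenCV 4.12 (cv2) and the standard library are available. Lean on these libraries where they do the work, as an engineer would, in place of code of your own. Each camera call takes 0.05 s, during which the arm holds its last target. There are 200 camera calls.

## Working session

There is one attempt and no reset: what is moved stays moved. The work goes in short steps, Python scripts to look and compute and a tool call to move; the robot and the scene stay as the last step left them, time stands still between calls to the robot, and variables do not carry over. Pictures are saved under pics/ and viewed, at most 10 in all, crops included, and the job is handed in when it is done.

Besides the shell and the picture viewer there is one more tool, called after "Emit:" as name(argument=value, ...), one argument or row to a line, values as JSON. arm_command: Moves the arm, as the interface text tells. Its arguments: {"type":"object","properties":{"targets":{"type":"array","items":{"type":"array","items":{"type":"number"}}}},"required":["targets"]}

```bash
mkdir -p pics
cat > h.py <<'E'
import numpy as np,cv2
from cell import env
def cam(n):
    c=env.read_camera(n);f=c["frame"];H=f.shape[0]
    c["f"]=H/2/np.tan(np.radians(c["vertical_fov"])/2);return c
def onz(c,u,v,z):
    T=np.array(c["world_from_camera"]);d=T[:3,:3]@np.array([(u-c["cx"])/c["f"],(v-c["cy"])/c["f"],1]);o=T[:3,3]
    return o+d*(z-o[2])/d[2]
E
python3 - <<'E'
from h import *
s=env.state();print({k:np.round(v,3) for k,v in s.items()})
for n in("scene","top"):
    c=cam(n);cv2.imwrite(f"pics/{n}0.png",c["frame"][:,:,::-1])
    hsv=cv2.cvtColor(c["frame"],cv2.COLOR_RGB2HSV)
    m=cv2.inRange(hsv,(45,100,50),(85,255,255))
    _,_,st,ce=cv2.connectedComponentsWithStats(m)
    print(n,np.round(c["world_from_camera"],3).tolist(),c["f"])
    for a,b in zip(st[1:],ce[1:]):
        if a[4]>15: print(a,b,onz(c,*b,100).round(1))
E
```

```text
{'t': np.float64(0.0), 'joints': array([ 1.135,  0.492,  1.559, -0.   ,  1.092, -0.106]), 'qvel': array([ 0.001,  0.001,  0.001, -0.   ,  0.001,  0.   ]), 'tau': array([ 2.0000e-03, -6.1265e+01, -2.5817e+01,  6.9000e-02,  4.8000e-02,
       -0.0000e+00]), 'eef_pos': array([202.315, 591.111, 214.085]), 'tcp_rot': array([-3.141, -0.   ,  2.812]), 'ft_force': array([ 0.254,  0.057, -1.186]), 'moment': array([-0.063,  0.007,  0.03 ]), 'grip_force': np.float64(0.0), 'opening': np.float64(0.999)}
scene [[0.451, 0.623, -0.639, 1111.949], [0.892, -0.328, 0.311, -265.71], [-0.015, -0.71, -0.704, 747.354], [0.0, 0.0, 0.0, 1.0]] 453.2477920142674
[347 186  10   9  73] [351.43835616 189.68493151] [500.3  84.  100. ]
[329 204  11   9  86] [334.05813953 207.97674419] [531.8  26.6 100. ]
top [[0.02, -0.991, 0.13, 451.497], [-1.0, -0.021, -0.001, 21.509], [0.003, -0.13, -0.992, 790.967], [0.0, 0.0, 0.0, 1.0]] 379.0687162202197
[318 205  13  12 106] [324.08490566 210.48113208] [527.5  27.5 100. ]
[286 222  13  11 108] [291.75       227.17592593] [495.7  85.8 100. ]
```

View pics/scene0.png

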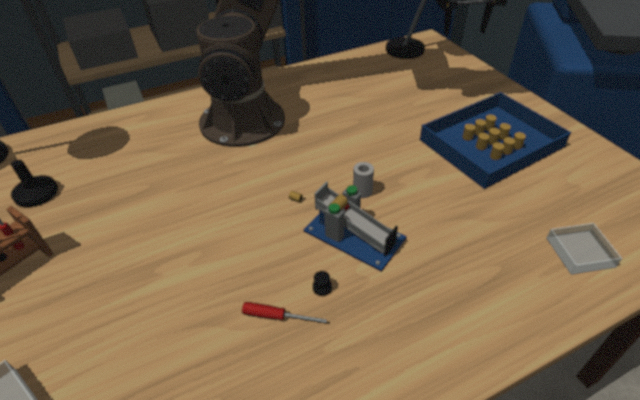

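View pics/top0.png

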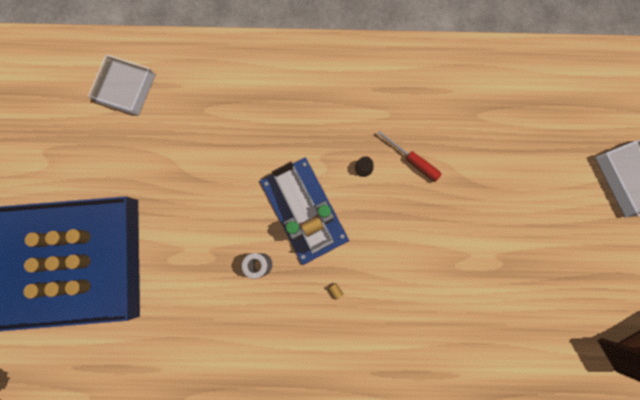

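The top view shows the feeder at about (305,212), with buttons at (324,210) and (292,227). The tube is at (255,265), the loupe at (364,166) and the screwdriver at (408,157). Rays onto z=100 put the buttons at about (529,27) and (497,85), 66 mm apart, which matches the given spacing. The feeder's yaw is about 28.6°, and both views agree within 4 mm. Now I'll move over it.

Emit:
arm_command(
  targets=[
    [-36,-31,0,0,0.57],
    [-72,-62,0,0,0.57],
    [-108,-94,0,0,0.57],
    [-144,-125,0,0,0.57],
    [-180,-156,0,0,0.57],
  ],
)

```text
t: 0.6
eef_pos: [322.6, 383.7, 214.5]
tcp_rot: [-3.141, -0.0, 2.812]
ft_force: [0.1, 0.7, 0.2]
opening: 0.638
grip_force: 0.0
```

Emit:
arm_command(
  targets=[
    [-36,-31,0,0,0.57],
    [-72,-62,0,0,0.57],
    [-108,-94,0,0,0.57],
    [-144,-125,0,0,0.57],
    [-180,-156,0,0,0.57],
  ],
)

```text
t: 1.1
eef_pos: [442.5, 177.7, 214.6]
tcp_rot: [3.142, -0.0, 2.812]
ft_force: [0.8, 0.8, 0.1]
opening: 0.572
grip_force: 0.0
```

Emit:
arm_command(
  targets=[
    [-36,-31,0,0,0.57],
    [-72,-62,0,0,0.57],
    [-107,-94,0,0,0.57],
    [-107,-94,0,0,0.57],
    [-107,-94,0,0,0.57],
  ],
)

```text
t: 1.6
eef_pos: [512.6, 55.2, 214.1]
tcp_rot: [-3.141, -0.001, 2.81]
ft_force: [-0.6, -0.6, 0.6]
opening: 0.571
grip_force: 0.0
```

Emit:
arm_command(
  targets=[
    [0,0,0,-8,0.57],
    [0,0,0,-16,0.57],
    [0,0,0,-24,0.57],
    [0,0,0,-32,0.57],
    [0,0,0,-40,0.57],
  ],
)

```text
t: 2.1
eef_pos: [511.9, 57.5, 214.6]
tcp_rot: [3.141, -0.0, -2.766]
ft_force: [0.4, -0.9, 0.2]
opening: 0.573
grip_force: 0.0
```

Emit:
arm_command(
  targets=[
    [0,0,0,-7.5,0.57],
    [0,0,0,-7.5,0.57],
    [0,0,20,-7.5,0.57],
    [0,0,40,-7.5,0.57],
    [0,0,60,-7.5,0.57],
  ],
)

```text
t: 2.6
eef_pos: [512.3, 57.0, 154.1]
tcp_rot: [3.142, 0.0, -2.646]
ft_force: [0.3, 0.2, -0.6]
opening: 0.575
grip_force: 0.0
```

Run:
```python
from h import *
s=env.state();print({k:np.round(s[k],3) for k in("t","eef_pos","tcp_rot","opening","ft_force","joints")})
for n in("scene","top"):
    c=cam(n);f=c["frame"][:,:,::-1]
    x,y=(280,120) if n=="scene" else (230,140)
    cv2.imwrite(f"pics/{n}1.png",cv2.resize(f[y:y+150,x:x+160],None,fx=4,fy=4,interpolation=cv2.INTER_CUBIC))
```

```text
{'t': np.float64(2.6), 'eef_pos': array([512.265,  56.95 , 154.088]), 'tcp_rot': array([ 3.142,  0.   , -2.646]), 'opening': np.float64(0.575), 'ft_force': array([ 0.269,  0.175, -0.61 ]), 'joints': array([-0.018,  0.413,  1.894,  0.   ,  0.834, -2.084])}
```

View pics/scene1.png

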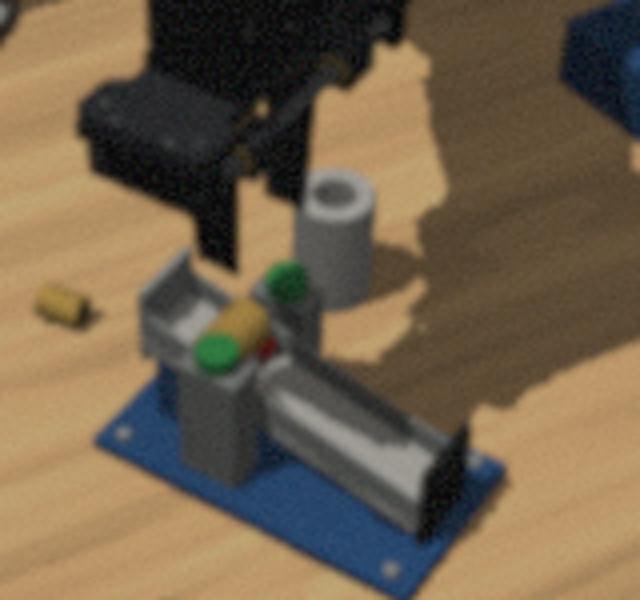

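View pics/top1.png

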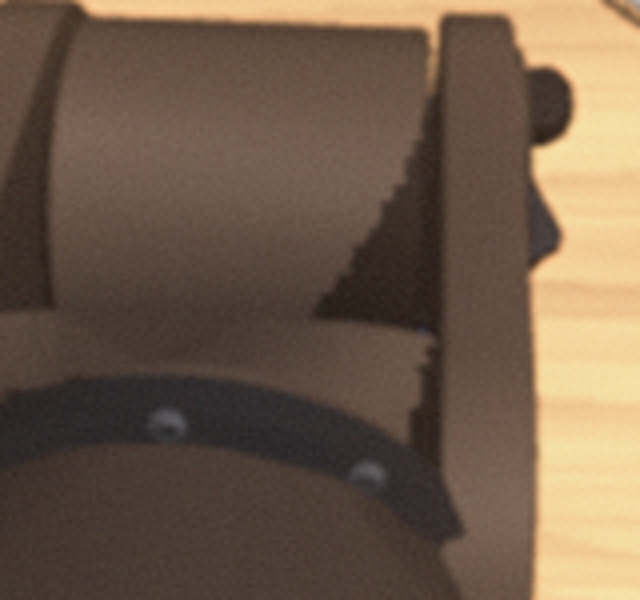

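The scene crop shows the near fingertip above the right button, its lower edge running from crop (197,255) to (238,270), and the far finger near the left button. The arm hides the top view. I'll check the fingertip position by casting rays at its known height.

Run:
```python
from h import *
c=cam("scene")
for u,v in((197,255),(238,270),(268,188),(303,203)): print(onz(c,280+u/4,120+v/4,154).round(1))
d=np.radians(-151.6);y=np.array([np.sin(d),-np.cos(d)]);x=np.array([np.cos(d),np.sin(d)])
p=env.state()["eef_pos"][:2]
for s in(-33,33): print("expected finger",p+s*y, "corners +-10 along",x)
hsv=cv2.cvtColor(c["frame"],cv2.COLOR_RGB2HSV);m=cv2.inRange(hsv,(45,100,50),(85,255,255))
n,_,st,ce=cv2.connectedComponentsWithStats(m)
for a,b in zip(st[1:],ce[1:]):
    if a[4]>15: print(a,onz(c,*b,100).round(1))
```

```text
[516.   24.6 154. ]
[535.   37.3 154. ]
[487.2  79.7 154. ]
[505.9  89.7 154. ]
expected finger [527.73303007  27.63975744] corners +-10 along [-0.87964857 -0.47562421]
expected finger [496.34183227  85.69656325] corners +-10 along [-0.87964857 -0.47562421]
[347 186   9   9  61] [499.5  84.5 100. ]
[329 204  11   9  84] [531.5  26.5 100. ]
```

Fingers and buttons line up within about 3 mm. Descending to just above the caps.

Emit:
arm_command(
  targets=[
    [0,-1,20,0,0.57],
    [0,-1,35,0,0.57],
    [0,-1,45,0,0.57],
    [0,-1,50,0,0.57],
    [0,-1,50,0,0.57],
  ],
)

```text
t: 3.25
eef_pos: [513.3, 55.3, 104.7]
tcp_rot: [3.141, -0.0, -2.643]
ft_force: [0.4, 0.6, -0.4]
opening: 0.568
grip_force: 0.0
```

Emit:
arm_command(
  targets=[
    [0,0,3,0,0.57],
    [0,0,5,0,0.57],
    [0,0,7,0,0.57],
    [0,0,7,0,0.57],
    [0,0,7,0,0.57],
  ],
)

```text
t: 3.75
eef_pos: [513.5, 55.2, 97.9]
tcp_rot: [-3.141, 0.001, -2.642]
ft_force: [0.8, 0.9, 3.2]
opening: 0.57
grip_force: 1.4
```

3.2 N at 2 mm of press matches both springs together (one alone would give 1.8 N). Pressing fully.

Emit:
arm_command(
  targets=[
    [0,0,2,0,0.57],
    [0,0,4,0,0.57],
    [0,0,6,0,0.57],
    [0,0,7.5,0,0.57],
    [0,0,8,0,0.57],
  ],
)

```text
t: 4.25
eef_pos: [513.5, 55.1, 90.2]
tcp_rot: [-3.141, 0.001, -2.642]
ft_force: [-1.6, 1.5, 18.2]
opening: 0.572
grip_force: 8.9
```

Emit:
arm_command(
  targets=[
    [0,0,0,0,0.57],
    [0,0,0,0,0.57],
    [0,0,0,0,0.57],
    [0,0,0,0,0.57],
    [0,0,0,0,0.57],
  ],
)

```text
t: 4.75
eef_pos: [513.5, 55.2, 90.2]
tcp_rot: [-3.141, 0.001, -2.642]
ft_force: [-1.4, 1.2, 12.7]
opening: 0.573
grip_force: 6.3
```

Emit:
arm_command(
  targets=[
    [0,0,0,0,0.57],
    [0,0,0,0,0.57],
    [0,0,0,0,0.57],
    [0,0,0,0,0.57],
    [0,0,0,0,0.57],
  ],
)

```text
t: 5.25
eef_pos: [513.5, 55.1, 90.2]
tcp_rot: [-3.141, 0.001, -2.642]
ft_force: [-1.3, 0.9, 13.5]
opening: 0.573
grip_force: 6.3
```

Run:
```python
from h import *
c=cam("scene");f=c["frame"][:,:,::-1]
cv2.imwrite("pics/scene2.png",cv2.resize(f[120:270,280:440],None,fx=4,fy=4,interpolation=cv2.INTER_CUBIC))
```

```text
(no output)
```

View pics/scene2.png

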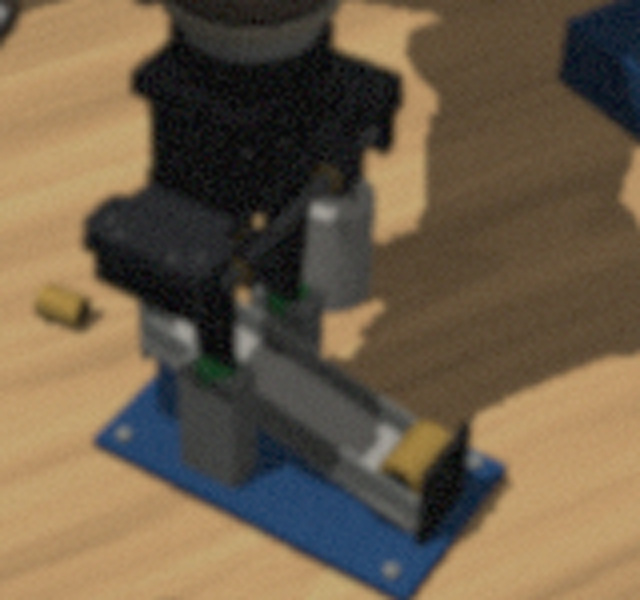

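Both caps are down and the sleeve lies against the end stop at crop (418,452). I'll hold a little longer, then rise straight up.

Emit:
arm_command(
  targets=[
    [0,0,0,0,0.57],
    [0,0,0,0,0.57],
    [0,0,0,0,0.57],
    [0,0,0,0,0.57],
    [0,0,0,0,0.57],
  ],
)

```text
t: 5.8
eef_pos: [513.5, 55.1, 90.2]
tcp_rot: [-3.141, 0.001, -2.642]
ft_force: [-1.1, 0.7, 13.2]
opening: 0.57
grip_force: 6.3
```

Emit:
arm_command(
  targets=[
    [0,0,-3,0,0.57],
    [0,0,-8,0,0.57],
    [0,0,-14,0,0.57],
    [0,0,-30,0,0.57],
    [0,0,-50,0,0.57],
  ],
)

```text
t: 6.3
eef_pos: [512.4, 55.1, 139.4]
tcp_rot: [3.14, -0.002, -2.642]
ft_force: [0.5, -0.3, 0.5]
opening: 0.565
grip_force: 0.0
```

Emit:
arm_command(
  targets=[
    [0,0,-30,0,0.57],
    [0,0,-60,0,0.57],
    [0,0,-80,0,0.57],
    [0,0,-80,0,0.57],
    [0,0,-80,0,0.57],
  ],
)

```text
t: 6.8
eef_pos: [512.8, 55.1, 219.2]
tcp_rot: [3.141, -0.0, -2.642]
ft_force: [-0.0, 0.9, -0.8]
opening: 0.569
grip_force: 0.0
```

Run:
```python
from h import *
c=cam("scene");f=c["frame"][:,:,::-1]
cv2.imwrite("pics/scene3.png",cv2.resize(f[120:340,220:440],None,fx=2.7,fy=2.7,interpolation=cv2.INTER_CUBIC))
print(env.state()["ft_force"],env.state()["qvel"])
```

```text
[ 0.13329594 -0.47779186  0.13976703] [-0.00125635  0.00988265  0.00353776  0.00026294  0.00072784  0.00102129]
```

View pics/scene3.png

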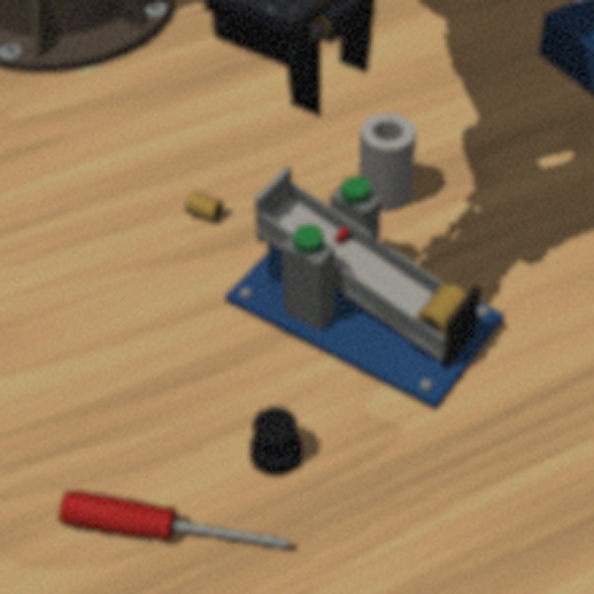

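Both buttons are up at crop (308,238) and (357,188). The sleeve is at the stop at crop (445,305), the bystanders haven't moved, and the gripper is clear.

```bash
python3 -c "
from cell import env
print(env.job_done())"
```

```text
the job is handed in; nothing more can be done
None
```

I pressed both buttons down together and held them until the sleeve came to rest against the end stop, then released them and moved clear; the job is handed in, but no verdict came back.

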